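Take the ratchet feed bar out of the chipper and lay it in its drying rest

ROBOT

A 6-joint arm with a two-finger parallel gripper is mounted at the origin on a cart in front of the work surface, level with it; the furniture and walls round the work are solid. World frame = base frame: x ahead of the robot, y to its left, z up, the work surface at z = 0. Lengths are in m, angles in rad, forces in N, time in s.
With the tool pointing down it reaches from about 0.2 to 0.875 m from the base axis. Payload 3.4 kg.
Tool frame: the origin (TCP) lies between the finger pads; the fingertips stand 25 mm ahead of it and the grasp point (between the pads) lies 6 mm ahead of it (r.nose_length is the z of the fingertips in the tool frame, in m); z points along the fingers, y is the line along which they close (so a half turn about z gives the same grasp; the last joint's range is limited). The gripper opens to 94 mm and grips with 3 to 60 N. Pads are 16 mm wide; open, the fingers measure 119 mm over their backs; the gripper's body (75 mm by 177 mm) begins 78 mm behind the grasp point.
Start: joints at [-1.292, 0.276, 1.505, -0, 1.361, -0.121], TCP at [0.224, -0.53, 0.23] pointing down, gripper open.
Joint ranges: [-2.89, 2.89], [-0.75, 2.08], [0.22, 2.7], [-1.18, 4.32], [0.11, 2.71], [-2.7, 2.7]. Speed limits (rad/s): [2.57, 2.57, 3.14, 3.14, 3.14, 3.14].

INTERFACE

Orientations are given as a unit quaternion [w, x, y, z].
In Python, from plant import r, gripper_to, inverse_kinematics, vision, models, telemetry gives the robot as it stands. Calls block until the motion is done:
- r.move_to(position, orientation): joint-space move of the TCP to a pose.
- r.move_l(position, rot=None, vel=0.15, guard=None): straight line of the TCP; rot=None keeps the orientation; vel is the mean speed in m/s. With guard (N) it stops when the force on the tool has changed by that much, and returns True; else False.
- r.movej(angles): joint-space move.
- gripper_to(opening, f_grip=None): finger opening in m; f_grip is the grip in N (None keeps the last); returns when the fingers have stopped.
- r.hold(seconds).
- inverse_kinematics(position, orientation): joint angles nearest the present ones, or None.
- vision.snapshot(name): name is "scene" or "top"; returns the picture (480x640x3 uint8, red, green, blue); there is no depth.
- vision.get_calibration(name): a dict with "fx", "fy", "cx", "cy" (pixels), "D" ([k1, k2, p1, p2, k3] as OpenCV has them; the pictures are not rectified), "position" and "orientation" of the camera in the world. Camera axes: x right, y down, z forward; pixel columns grow to the right and rows downward; lengths in m; the calibration is good to about 2 mm. A picture is of the moment at which its call begins. get_calibration takes no time and is no camera call.
A pose or a line that the arm cannot do raises r.PlanningError and nothing moves.
- r.sign_off(): hands the job in; it is judged then, once.
Trained networks look in the newest picture that a camera, given by its name, has taken for a name from the list of things; names that differ only in an ending like _2 or _b are one class to them, and where a whole thing is asked for, a point or a joint stands for the part that bears it (a point fixed in the world has none). Each returns a list of dicts, best first, with "score" (0 to 1); they miss things now and then, are a little off and sometimes report something else, mostly with a low value. They report only what shows in the picture. A call takes as long as a camera call.
- models.boxes_of(thing, camera): "at" ([x, y, z] in m, in world coordinates, good to about 4 mm: the middle of the surface that is visible of it).
- models.regions_of(thing, camera): "pixels" (480x640 bool, what is visible of it).
- models.mark_of(thing, camera): "at" ([x, y, z] in m, in world coordinates, good to about 4 mm: a listed point, or the origin of a listed thing).
Readings, each from a call of its own:
- telemetry.current_t(): time.
- telemetry.current_joints(): joint angles.
- telemetry.current_dq(): joint speeds.
- telemetry.current_joint_efforts(): joint torques, N m.
- telemetry.current_ee_pos(): TCP position.
- telemetry.current_tool_rot(): TCP orientation.
- telemetry.current_wrist_force(): force on the tool from outside, world axes, zero at the start.
- telemetry.current_torque(): the same for the moment, N m.
- telemetry.current_opening(): finger opening in m.
- telemetry.current_finger_force(): force on a finger pad.
Only numpy, scipy, OpenCV 4.12 (cv2) and the standard library are available. Lean on these libraries where they do the work, as an engineer would, in place of code of your own. Each camera call takes 0.05 s, during which the arm holds its last target. There are 200 camera calls.

TASK

The toothed feed bar of the potato chipper has to come out to dry. First flip the ratchet pawl up and back until it rests open by itself, then draw the bar straight out by its black handle until it is free of the chipper and let go of it on the worktop. Then pick it up by its shank and lay it down in the wooden drying rest, its handle right down between the two tall cheeks and its other end in the low notch; leave the pawl open, and leave the onion, the lemon and the tub where they stand.

Things in the scene. Friction and masses are not known exactly. Their poses are not given: they have to be found in the camera images.
- chipper: White potato chipper, fixed to the worktop: base plate 175 x 100 x 4 mm, channel 26 mm wide for the bar (floor 4 mm up) between white walls 36 mm high, roofed at both ends (tops 41 mm), upright grid 80 mm high at the back. Origin on the worktop under the pawl's tip. x runs along the channel from its mouth (x = -65 mm) to the back (+110 mm); the bar comes out towards -x. z up.
- pawl (a joint): Dark steel ratchet pawl over the channel. 0 rad: down, tip among the teeth: the bar can be pushed in, not pulled out (starts at 0 to 0.15). Grows as its free end is lifted up and over towards the mouth, to the stop at 1.8, leaning past upright. No spring, 60 g, free: let go below about 1.5 rad it falls shut; beyond, it lies open against the stop by its weight.
- pawl_hinge (a point): Centre of the pawl's hinge, on two dark lugs above the channel's mouth: chipper x = -45 mm, 50 mm above the worktop. The hinge axis is level, across the channel (chipper y).
- pawl_pin (a point): Centre of the round cross pin on the pawl's free end, to lift it by: 14 mm diameter, 22 mm long across the channel. Pawl down: 66 mm behind the hinge (chipper +x), 20 mm above it, 70 mm above the worktop, nothing beside its ends. Swings round the hinge on a 69 mm radius. Can be pinched by its two end faces; it turns in the grip.
- bar_handle (a point): Centre of the black block handle on the outer end of the loose feed bar: 36 mm along the bar, 24 mm wide, 42 mm high. In the chipper its underside rests on the worktop (centre 21 mm up), 160 to 200 mm from the chipper's origin, outside the mouth. Axes: x along the bar from the handle to the inner end, z up. The bar's inner end is 225 mm from here.
- bar_mid (a point): Balance point of the feed bar (about 0.25 kg), half-way up the aluminium shank: 20 mm wide, 22 mm high, plain sides, saw teeth 6 mm high on top. x along the bar away from the handle, z up. Handle centre at x = -94 mm, inner end +131 mm; shank underside 11 mm below this point, handle underside 15 mm below. On the worktop the bar lies steady, teeth up.
- rest_mid (a point): Where bar_mid lies when the bar is in the pale wooden drying rest (fixed; base 245 x 90 x 8 mm): 41 mm above the worktop, room for fingers beside it. The bar's x must point along this x. At x = -94 mm the handle goes between two cheeks 38 mm apart, 50 mm long, 80 mm high (no room for fingers; floor 26 mm); at x = +90 mm a notch 32 mm wide, floor 30 mm, sides 58 mm high.
- onion_1: Red onion, 64 x 67 x 71 mm, a loose bystander; origin at its underside.
- lemon_1: Yellow lemon, 78 x 55 x 56 mm, a loose bystander; origin at its underside.
- tub_1: White yoghurt tub, 72 mm across, 71 mm high, a loose bystander; origin at its underside.

How it is judged:
By the outcome, as a careful person would: the job done as asked, in the order asked, and still so for the second after the job is handed in, with the robot touching nothing.
It also fails if it takes over 67 s, if anything falls off the work surface, if the arm or the gripper's body presses on something with over 40 N, if the wrist force passes 120 N, or if a joint passes its speed limit or range.

## Working session

There is one attempt and no reset: what is moved stays moved. The work goes in short steps, each a Python script; the robot and the scene stay as the last script left them, time stands still between calls to the robot, and variables do not carry over. Pictures are saved under pics/ and viewed, at most 10 in all, crops included, and the job is handed in when it is done.

```bash
ls; mkdir -p pics; cat > a.py <<'E'
from plant import r, gripper_to, inverse_kinematics, vision, models, telemetry
import numpy as np, cv2
for c in ("scene","top"):
    im=vision.snapshot(c); cv2.imwrite(f"pics/{c}0.png",im[:,:,::-1])
    k=vision.get_calibration(c); print(c,np.round(k["position"],3),np.round(k["orientation"],3),k["fx"])
    for t in ["chipper","pawl_hinge","pawl_pin","bar_handle","bar_mid","rest_mid","onion_1","lemon_1","tub_1"]:
        try: print(t,[(np.round(d["at"],4).tolist(),round(d["score"],2)) for d in models.mark_of(t,c)[:3]])
        except Exception as e: print(t,e)
print(telemetry.current_t(), r.nose_length)
E
python3 a.py
```

```text
pics
scene [0.094 0.407 0.688] [ 0.163 -0.357  0.841 -0.373] 529.3357087607053
chipper [([0.525, -0.118, 0.0002], 0.58)]
pawl_hinge [([0.5193, -0.0753, 0.047], 0.84)]
pawl_pin [([0.5219, -0.1382, 0.0732], 0.76), ([0.6452, 0.1695, 0.0411], 0.56)]
bar_handle [([0.4916, 0.0532, 0.0201], 0.97), ([0.512, -0.0358, 0.0185], 0.6)]
bar_mid [([0.5104, -0.0402, 0.0163], 0.61)]
rest_mid [([0.6457, 0.1702, 0.0375], 0.86)]
onion_1 [([0.7193, -0.3147, -0.0032], 0.58)]
lemon_1 [([0.7239, -0.1083, -0.0057], 0.57), ([0.5254, -0.119, 0.0024], 0.33)]
tub_1 [([0.7198, -0.2151, -0.0019], 0.78)]
top [ 0.471 -0.076  1.156] [-0.053  0.714 -0.697  0.037] 528.1243879964273
chipper [([0.5248, -0.1207, 0.0002], 0.8), ([0.518, -0.0776, 0.0493], 0.49)]
pawl_hinge [([0.5159, -0.0753, 0.0483], 0.62)]
pawl_pin [([0.5237, -0.1376, 0.0719], 0.52)]
bar_handle [([0.4954, 0.0497, 0.0206], 0.7)]
bar_mid [([0.5102, -0.0399, 0.0165], 0.7)]
rest_mid [([0.7226, -0.1141, -0.0006], 0.61), ([0.6494, 0.1686, 0.0421], 0.59)]
onion_1 [([0.7239, -0.3195, 0.001], 0.71)]
lemon_1 [([0.7242, -0.1148, -0.0002], 0.68)]
tub_1 [([0.7236, -0.2164, 0.002], 0.65)]
1.0 0.025
```

View pics/scene0.png

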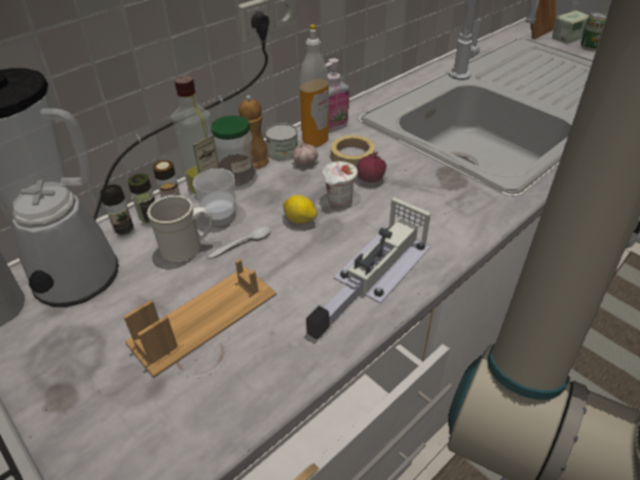

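View pics/top0.png

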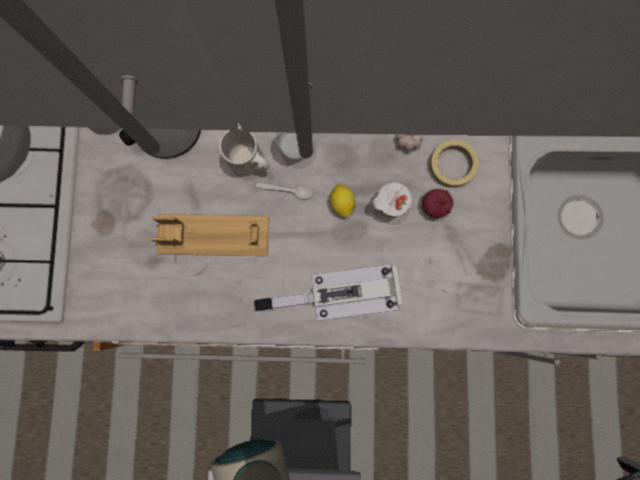

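The pictures show the chipper at top pixel (355,292), with the bar handle left of it at (264,304). The rest has its tall cheeks at (168,231) and its notch at (254,235). The bystanders are at (343,201), (394,200) and (438,204). The network marks agree with this. Next I refine the yaws from the pixels.

```bash
cat > h.py <<'E'
from plant import r, gripper_to, inverse_kinematics, vision, models, telemetry
import numpy as np, cv2
from scipy.spatial.transform import Rotation as R
def cam(c):
    k=vision.get_calibration(c); K=np.array([[k["fx"],0,k["cx"]],[0,k["fy"],k["cy"]],[0,0,1.]])
    return K,np.array(k["D"]),np.array(k["position"]),R.from_quat(k["orientation"],scalar_first=True).as_matrix()
def proj(P,c):
    K,D,p,M=cam(c); return cv2.projectPoints(np.atleast_2d(P).astype(float),cv2.Rodrigues(M.T)[0],-M.T@p,K,D)[0][:,0]
def unproj(uv,z,c):
    K,D,p,M=cam(c); n=cv2.undistortPoints(np.float64(uv).reshape(-1,1,2),K,D)[:,0]
    d=np.c_[n,np.ones(len(n))]@M.T; return p+d*((z-p[2])/d[:,2])[:,None]
def ortho(im,z,x0,x1,y0,y1,c,s=1000):  # rows: x decreasing, cols: y decreasing
    xs=np.arange(x1,x0,-1/s); ys=np.arange(y1,y0,-1/s); X,Y=np.meshgrid(xs,ys,indexing="ij")
    m=proj(np.c_[X.ravel(),Y.ravel(),np.full(X.size,z)],c).astype(np.float32).reshape(*X.shape,2)
    return cv2.remap(im,m,None,cv2.INTER_CUBIC)
def down(yaw):  # tool z down, tool y across the axis with this yaw (tool x along it, mod half turn)
    return R.from_euler("z",yaw)*R.from_euler("x",np.pi)
def q(rot): return rot.as_quat(scalar_first=True)
E
cat > b.py <<'E'
from h import *
im=cv2.imread("pics/top0.png")
vision.snapshot("top")
def rectof(m,z,n):
    uv=np.argwhere(m)[:,::-1]; P=unproj(uv,z,"top")[:,:2].astype(np.float32)*1000
    (c,s,a)=cv2.minAreaRect(P); w,v=np.linalg.eigh(np.cov(P.T)); print(n,len(uv),np.round(c,1),np.round(s,1),round(a,1),"pca",np.degrees(np.arctan2(v[1,1],v[0,1])).round(1),P.mean(0).round(1))
for t,z in (("chipper",.004),("bar_handle",.02),("pawl_pin",.06)):
    for d in models.regions_of(t,"top")[:1]: rectof(d["pixels"],z,t)
hsv=cv2.cvtColor(im,cv2.COLOR_BGR2HSV); m=((hsv[...,0]>8)&(hsv[...,0]<25)&(hsv[...,1]>110)&(hsv[...,2]>70)); m[:200]=0;m[270:]=0;m[:,:140]=0;m[:,290:]=0
rectof(m,.008,"rest")
A=ortho(im,.008,.55,.75,.02,.32,"top",2000); B=ortho(im,.02,.44,.59,-.25,.10,"top",2000)
cv2.imwrite("pics/oA.png",A);B=cv2.resize(B,None,fx=1,fy=1);cv2.imwrite("pics/oB.png",B)
W=max(A.shape[1],B.shape[1]);pad=lambda i:cv2.copyMakeBorder(i,0,0,0,W-i.shape[1],0)
I=cv2.vconcat([pad(A),pad(B)])[:700]
cv2.imwrite("pics/oAB.png",cv2.resize(I,None,fx=600/700,fy=600/700)); print(A.shape,B.shape,I.shape)
E
python3 b.py
```

```text
chipper 3879 [ 527.4 -145.1] [ 99.9 189.3] 9.0 pca 99.2 [ 527.4 -145.3]
bar_handle 640 [508.1 -38.6] [ 24.8 230.2] 7.6 pca 98.2 [503.4   4.2]
pawl_pin 236 [ 520.2 -105.8] [20.6 76.3] 13.7 pca 100.7 [ 521.8 -107.1]
rest 4100 [645.7 181.5] [ 86.2 255.4] 0.2 pca 90.2 [645.6 173. ]
(400, 600, 3) (300, 700, 3) (700, 700, 3)
```

View pics/oA.png

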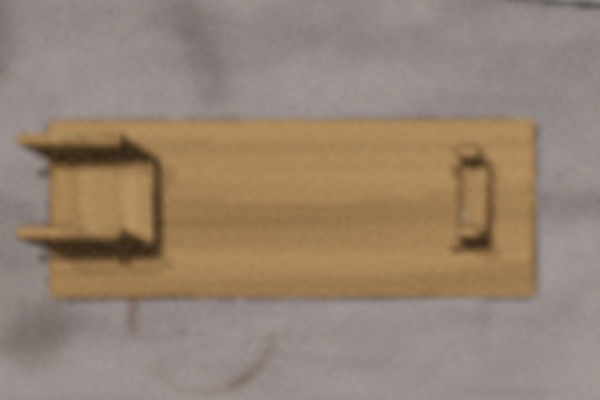

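View pics/oB.png

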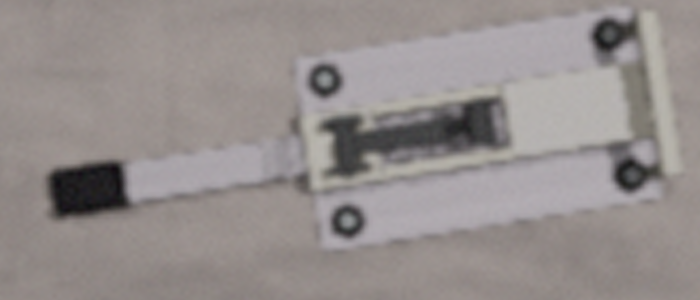

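The rest is at (0.6465, 0.1695) with yaw −90°: its base measures 243×88 mm and the notch and cheeks fit. The chipper origin is at (0.524, −0.119) with axis yaw −81.1°, and the handle at (0.4955, 0.0535). The marks agree with these, so I grip the pin now.

```bash
cat >> h.py <<'E'
CY=np.radians(-81.1); CX=np.array([np.cos(CY),np.sin(CY),0]); CYv=np.array([-np.sin(CY),np.cos(CY),0]); O=np.array([.5242,-.1187,0])
Z=np.array([0,0,1.]); UP=.006*Z
Qc=q(down(CY)); Qr=q(down(-np.pi/2))
hinge=O-.045*CX+.05*Z
def pin(a,h=hinge): b=np.arctan2(20,66)+a; return h+.069*(np.cos(b)*CX+np.sin(b)*Z)
def st(): print("t",round(telemetry.current_t(),2),"tcp",np.round(telemetry.current_ee_pos(),4),"F",np.round(telemetry.current_wrist_force(),1),"open",round(telemetry.current_opening(),4),"ff",np.round(telemetry.current_finger_force(),1))
E
cat > c.py <<'E'
from h import *
r.move_to(pin(.04)+.09*Z,Qc); gripper_to(.045,10); st()
print(np.round(telemetry.current_joints(),2))
print(r.move_l(pin(.04)+UP,vel=.08,guard=6)); st()
gripper_to(0.0,10); r.hold(.2); st(); print("CYv",CYv.round(2), "lat",np.dot(telemetry.current_wrist_force(),CYv))
im=vision.snapshot("scene"); u,v=proj(pin(0),"scene")[0].astype(int); c=im[v-60:v+60,u-80:u+80,::-1]; cv2.imwrite("pics/grip.png",cv2.resize(c,None,fx=4,fy=4,interpolation=2))
E
python3 c.py
```

```text
t 4.41 tcp [ 0.5273 -0.1386  0.1626] F [ 0.5 -0.   0.2] open 0.0448 ff 0.0
[-0.38  0.28  1.68 -0.    1.19  2.6 ]
False
t 5.61 tcp [ 0.5278 -0.1388  0.0791] F [-0.1  0.6 -0.5] open 0.0454 ff 0.0
t 6.29 tcp [ 0.5264 -0.1389  0.0787] F [-4.6 -2.   4.6] open 0.0219 ff 10.0
CYv [0.99 0.15 0.  ] lat -4.831371318555347
```

View pics/grip.png

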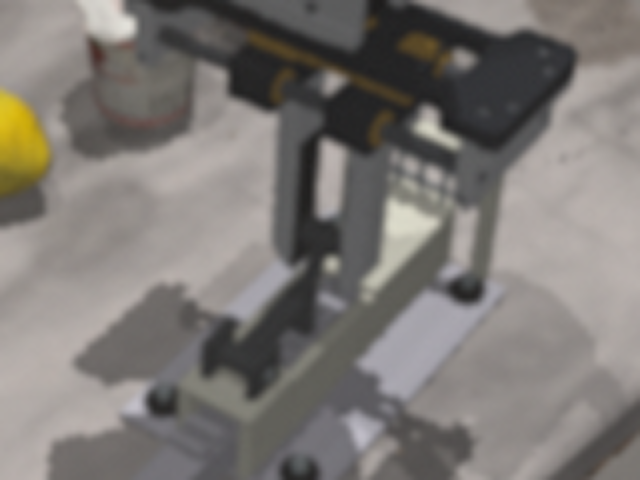

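The picture shows both fingers at the pin's ends (320,240), and the opening of 21.9 mm matches the 22 mm pin. But J6 is at 2.6, too near its limit for the swing. I regrip with the half-turned hand.

```bash
cat >> h.py <<'E'
O=O-.0018*CYv; hinge=O-.045*CX+.05*Z
Qc=q(down(CY+np.pi)); Qr=q(down(np.pi/2))
E
cat > d.py <<'E'
from h import *
gripper_to(.045); r.move_l(pin(.04)+.06*Z,vel=.15); r.move_to(pin(.04)+.06*Z,Qc); print(np.round(telemetry.current_joints(),2))
print(r.move_l(pin(.04)+UP,vel=.1,guard=6)); gripper_to(0,12); r.hold(.15); st(); print("lat",np.dot(telemetry.current_wrist_force(),CYv))
for a in np.arange(.2,1.76,.17):
    r.move_l(pin(a)+UP,vel=.08)
    F=telemetry.current_wrist_force(); b=np.arctan2(20,66)+a; er=np.cos(b)*CX+np.sin(b)*Z; et=-np.sin(b)*CX+np.cos(b)*Z
    print(round(a,2),"rad",round(F@er,1),"tan",round(F@et,1),"lat",round(F@CYv,1),round(telemetry.current_opening(),4))
    if np.linalg.norm(F)>45: print("force"); break
st()
vision.snapshot("scene"); print(models.mark_of("pawl_pin","scene")[:1],pin(a))
E
python3 d.py
```

```text
[-0.38  0.31  1.72  0.    1.12 -0.54]
False
t 11.39 tcp [ 0.5265 -0.139   0.079 ] F [-4.8 -2.2  5.5] open 0.0219 ff 12.0
lat -5.0949717709891065
0.2 rad 1.9 tan 0.2 lat -5.5 0.022
0.37 rad 0.3 tan -0.6 lat -5.1 0.0222
0.54 rad 0.1 tan 0.1 lat -4.7 0.0218
0.71 rad -0.1 tan 0.4 lat -5.3 0.022
0.88 rad 0.4 tan 0.2 lat -5.6 0.0221
1.05 rad 1.0 tan 0.2 lat -4.7 0.0218
1.22 rad 0.2 tan 0.1 lat -5.3 0.0219
1.39 rad 1.2 tan 1.0 lat -4.9 0.0218
1.56 rad 1.8 tan 0.4 lat -5.8 0.0221
1.73 rad 3.4 tan 0.4 lat -5.4 0.0217
t 14.38 tcp [ 0.5111 -0.0427  0.1184] F [-5.7  1.   2.9] open 0.0217 ff 12.0
[{'at': [0.5085, -0.0427, 0.1118], 'score': 0.52}] [ 0.51256175 -0.04437967  0.11202729]
```

```bash
cat > e.py <<'E'
from h import *
gripper_to(.05); r.move_l(np.array(telemetry.current_ee_pos())+.07*Z,vel=.15); r.hold(.2)
vision.snapshot("scene"); print("pin open",[ (np.round(d["at"],3),d["score"]) for d in models.mark_of("pawl_pin","scene")[:1]],pin(1.8).round(3))
print("handle",[np.round(d["at"],4) for d in models.mark_of("bar_handle","scene")[:1]])
H=np.array([.4950,.0530,.024])
r.move_to(H+.14*Z,Qc); print(np.round(telemetry.current_joints(),2))
print(r.move_l(H+UP,vel=.12,guard=10)); gripper_to(0,45); r.hold(.1); st()
p=np.array(telemetry.current_ee_pos()); x=r.move_l(p-.015*CX,vel=.05,guard=25); st()
if not x: print(r.move_l(p-.152*CX,vel=.1,guard=25)); st()
im=vision.snapshot("scene"); cv2.imwrite("pics/pull.png",im[:,:,::-1])
E
python3 e.py
```

```text
pin open [(array([ 0.506, -0.039,  0.109]), 0.66)] [ 0.512 -0.04   0.11 ]
handle [array([0.4933, 0.0496, 0.0205])]
[-0.03  0.21  1.77 -0.    1.16 -0.19]
False
t 18.47 tcp [0.4952 0.053  0.0303] F [0.8 0.1 3.8] open 0.0239 ff 45.0
t 18.92 tcp [0.4927 0.0689 0.0303] F [-0.3  2.6  2. ] open 0.0238 ff 45.0
False
t 20.43 tcp [0.4715 0.2035 0.0303] F [-0.6  0.3  2.7] open 0.0237 ff 45.0
```

View pics/pull.png

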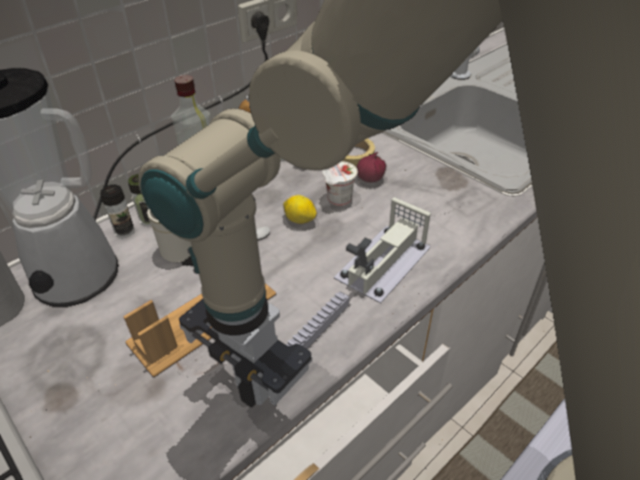

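The pawl rests open at (362,248) and the bar has come out, with its inner end at (348,296), clear of the mouth. I let go, step aside and measure the bar.

```bash
cat > f.py <<'E'
from h import *
gripper_to(.06); p=np.array(telemetry.current_ee_pos()); r.move_l(p+.13*Z,vel=.2); r.move_to([.42,-.22,.25],Qc); st()
for c in ("top","scene"):
    im=vision.snapshot(c); cv2.imwrite(f"pics/bar_{c}.png",im[:,:,::-1])
    for t in ("bar_handle","bar_mid","pawl_pin"): print(c,t,[(np.round(d["at"],4),round(d["score"],2)) for d in models.mark_of(t,c)[:1]])
    for d in models.regions_of("bar_handle",c)[:1]:
        P=unproj(np.argwhere(d["pixels"])[:,::-1],.022,c)[:,:2].astype(np.float32)*1000
        w,v=np.linalg.eigh(np.cov(P.T)); print(c,cv2.minAreaRect(P),"pca",np.degrees(np.arctan2(v[1,1],v[0,1])).round(1),P.mean(0))
B=ortho(cv2.imread("pics/bar_top.png"),.025,.42,.56,-.1,.25,"top",2000); cv2.imwrite("pics/oC.png",B)
E
python3 f.py
```

```text
t 23.62 tcp [ 0.4202 -0.2192  0.2496] F [ 0.8  0.1 -0.2] open 0.0599 ff 0.0
top bar_handle [(array([0.4731, 0.2   , 0.0207]), 0.71)]
top bar_mid [(array([0.4885, 0.1128, 0.0163]), 0.59)]
top pawl_pin [(array([ 0.5098, -0.0377,  0.1094]), 0.77)]
top ((487.9994812011719, 104.41690063476562), (26.56877899169922, 246.65953063964844), 8.889333724975586) pca 98.6 [486.3494  106.94732]
scene bar_handle [(array([0.4678, 0.2043, 0.0193]), 0.85)]
scene bar_mid [(array([0.4876, 0.1116, 0.0123]), 0.7)]
scene pawl_pin [(array([ 0.506 , -0.0376,  0.1096]), 0.92)]
scene ((487.3310241699219, 102.23963928222656), (41.257774353027344, 250.96620178222656), 8.505233764648438) pca 98.0 [482.1686  115.99899]
```

View pics/oC.png

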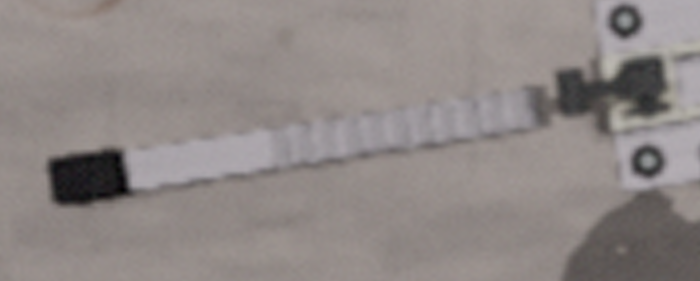

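The bar lies at yaw −81.1°, handle (0.4715, 0.2017), inner end (0.506, −0.020). Those are 224 mm apart, which fits the 225 mm given. Bar_mid is therefore at (0.4865, 0.1095). I pick it up by the shank and bring it over the rest.

```bash
cat > g.py <<'E'
from h import *
M=np.array([.4865,.1095,.023])
r.move_to(M+.10*Z,Qc); print(r.move_l(M+UP,vel=.12,guard=10)); st()
gripper_to(0,55); r.hold(.1); st()
p=np.array(telemetry.current_ee_pos()); r.move_l(p+.125*Z,vel=.15); st()
T=np.array([.6465,.1695,p[2]+.125]); r.move_l(T,rot=Qr,vel=.12); r.hold(.2); st()
r.move_l([T[0],T[1],.122],vel=.1); r.hold(.2); st()
for c in ("scene","top"):
    im=vision.snapshot(c); cv2.imwrite(f"pics/above_{c}.png",im[:,:,::-1])
    for t in ("bar_handle","bar_mid","rest_mid"): print(c,t,[(np.round(d["at"],4),round(d["score"],2)) for d in models.mark_of(t,c)[:1]])
u=cv2.imread("pics/above_scene.png")[200:400,70:330]; cv2.imwrite("pics/above.png",cv2.resize(u,None,fx=3,fy=3,interpolation=2))
E
python3 g.py
```

```text
False
t 26.4 tcp [0.4872 0.1093 0.0295] F [-0.3 -0.   0.3] open 0.0601 ff 0.0
t 27.2 tcp [0.4865 0.1095 0.0291] F [0.  0.3 2. ] open 0.0196 ff 55.0
t 28.18 tcp [0.4855 0.1094 0.1531] F [ 0.5  0.  -3.7] open 0.0196 ff 55.0
t 29.96 tcp [0.6462 0.1694 0.1543] F [-0.2  0.2 -3.5] open 0.0194 ff 55.0
t 30.62 tcp [0.6471 0.1696 0.1229] F [ 0.  -0.2 -2.7] open 0.0194 ff 55.0
scene bar_handle [(array([0.6431, 0.2627, 0.1171]), 0.81)]
scene bar_mid [(array([0.6462, 0.173 , 0.109 ]), 0.7)]
scene rest_mid [(array([0.6447, 0.1671, 0.045 ]), 0.65)]
top bar_handle [(array([0.6496, 0.2607, 0.1143]), 0.69)]
top bar_mid [(array([0.6458, 0.1688, 0.108 ]), 0.77)]
top rest_mid [(array([0.6475, 0.17  , 0.039 ]), 0.82)]
```

View pics/above.png

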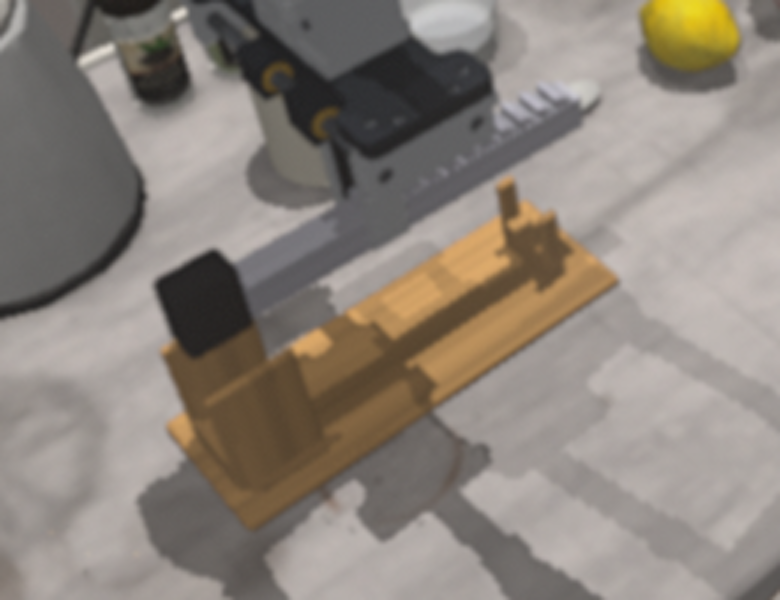

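The picture shows the handle (205,300) above the cheeks (165–320, 350–480) and the bar end above the notch (530,220). The marks of the bar and the rest agree within 2 mm, so I lower it.

```bash
cat > i.py <<'E'
from h import *
x=r.move_l([.6465,.1695,.066],vel=.06,guard=10); st()
if not x: print(r.move_l([.6465,.1695,.0545],vel=.03,guard=7)); st()
im=vision.snapshot("scene")[200:400,70:330,::-1]; cv2.imwrite("pics/low.png",cv2.resize(im,None,fx=3,fy=3,interpolation=2))
for t in ("bar_handle","bar_mid"): print(t,[(np.round(d["at"],4),round(d["score"],2)) for d in models.mark_of(t,"scene")[:1]])
E
python3 i.py
```

```text
t 32.11 tcp [0.6469 0.1696 0.0665] F [ 0.1  0.1 -2.8] open 0.0195 ff 55.0
True
t 32.48 tcp [0.6471 0.1698 0.0565] F [-0.4  0.6  4.1] open 0.0194 ff 55.0
bar_handle [(array([0.6435, 0.2652, 0.044 ]), 0.65)]
bar_mid [(array([0.6507, 0.1704, 0.0405]), 0.89)]
```

View pics/low.png

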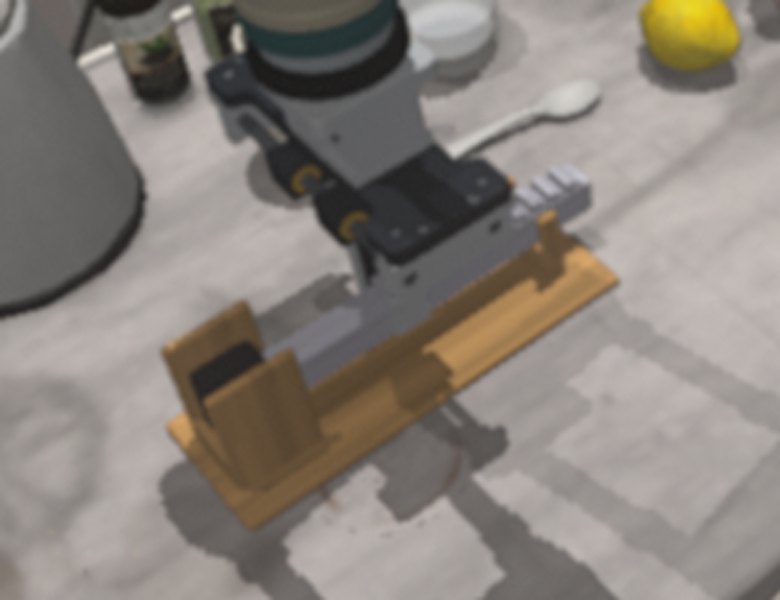

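The handle sits down between the cheeks (230,370) and the inner end is in the notch (545,230). Contact came at the expected height, so I release and check.

```bash
cat > j.py <<'E'
from h import *
gripper_to(.045); r.move_l(np.array(telemetry.current_ee_pos())+.14*Z,vel=.12); r.move_to([.42,-.12,.3],Qc); r.hold(.3); st()
im=vision.snapshot("scene"); cv2.imwrite("pics/end.png",im[:,:,::-1])
for t in ("bar_handle","bar_mid","pawl_pin","onion_1","lemon_1","tub_1"): print(t,[(np.round(d["at"],4),round(d["score"],2)) for d in models.mark_of(t,"scene")[:1]])
E
python3 j.py
```

```text
t 36.27 tcp [ 0.4204 -0.1197  0.2997] F [-0.2 -0.5 -0.1] open 0.0453 ff 0.0
bar_handle [(array([0.6429, 0.2653, 0.046 ]), 0.57)]
bar_mid [(array([0.6465, 0.1719, 0.0436]), 0.94)]
pawl_pin [(array([ 0.5079, -0.0399,  0.1099]), 0.56)]
onion_1 [(array([ 0.7217, -0.3163,  0.001 ]), 0.96)]
lemon_1 [(array([ 0.7248, -0.111 , -0.0026]), 0.88)]
tub_1 [(array([ 0.7223, -0.2144, -0.001 ]), 0.86)]
```

View pics/end.png

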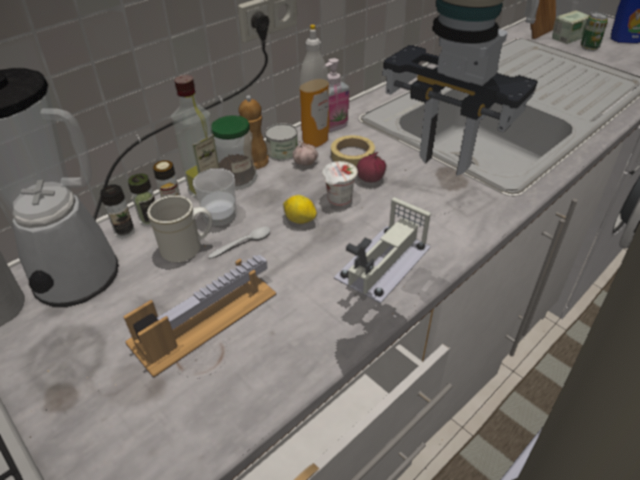

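The bar lies in the rest, handle between the cheeks (148,322) and far end in the notch (250,275). The pawl is open at (362,248), and the bystanders have not moved.

```bash
python3 -c "
from plant import r
print(r.sign_off())"
```

```text
the job is handed in; nothing more can be done
None
```

The job is handed in: the pawl rests open, the feed bar lies in the drying rest with its handle between the cheeks and its far end in the notch, the onion, lemon and tub are where they stood, and it took about 36 s.

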